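# Add the third slotted weight to the cheese press

### The job

Slide the loose slotted steel weight sideways onto the thin neck of the cheese press's stem, under its knob, and lower it until it lies fully and flat on the two weights already there. Its slot must face the wide gap midway between the two slots below, so that all three slots are evenly spread. Work gently, never forcing the stem, leave the things around it where they are, and let go at the end.

Things in the scene. Friction and masses are not known exactly. Their poses are not given: they have to be found in the camera images.
- press: Cheese press, fixed: 150 mm square wooden board, white round mould on it, in the mould a wooden follower with an upright steel stem that carries two slotted weights. Origin: underside of the board, centre of the mould; x, y along the board's edges, z up. The follower has play: the stem's axis stands up to 10 mm off the origin in x and in y, differently each time; it stays there and does not yield.
- neck_nominal (a point): Fixed point of the press 110 mm over its origin, at mid-height of the stem's thin neck if the stem stood central (it is up to 10 mm off in x and y: find it by feel or eye). Heights over the press origin: stem 16 mm thick up to 94 mm (edge bevelled 1 mm), there a square shoulder; neck 8 mm thick, 94 to 124 mm; knob 21 mm across, 124 to 132 mm. Axes as the press's.
- stack_top (a point): Fixed point of the press 84 mm over its origin, at the height of the top face of the two weights already there (each 84 mm across, 12 mm thick, no fin; they move with the stem's offset). Their slots point 120 degrees to either side of the press's +x axis, so the free gap is centred on +x. The seated third weight has its underside here. Axes as the press's.
- weight: Loose slotted steel disc, 84 mm across, 12 mm thick, about 0.42 kg, lying flat. Origin: centre of its underside, z up. Central hole 18 mm across (goes over the 16 mm stem); from it an 11 mm wide slot runs to the rim along +x, flaring from 26 mm out to 26 mm wide at the rim: only the stem's neck passes it. An upright fin stands on top opposite the slot. Held by the fin it hangs slightly nose-heavy.
- slot_mouth (a point): Middle of the slot's mouth at the weight's rim, 42 mm from its centre along its +x, 6 mm over its underside.
- fin_grip (a point): Point in the weight's grip fin, 29 mm from its centre along its -x, 34 mm over its underside. The fin is upright, 10 mm thick (across the weight's y), 24 mm long (along x), and reaches from 12 to 48 mm over the underside.
- wedge: Wrapped cheese wedge, 119 x 78 x 56 mm, bystander. Origin: centre of its underside.
- jar: Mustard jar with a white lid, 72 mm across, 94 mm high, bystander. Origin: centre of its underside.
- dish: Small dish with tasting cubes, 91 mm across, 22 mm high, bystander. Origin: centre of its underside.
- pen: Marker pen, 135 mm long, bystander. Origin: centre of its underside.
- mill: Wooden pepper mill, 58 mm across, 150 mm high, bystander. Origin: centre of its underside.

How it is judged:
By the outcome, as a careful person would: the job done as asked, in the order asked, and still so for the second after the job is handed in, with the robot touching nothing.
It also fails if it takes over 72 s, if anything falls off the work surface, if the arm or the gripper's body presses on something with over 40 N, if the wrist force passes 120 N, or if a joint passes its speed limit or range.

### The arm

A 7-joint arm with a two-finger parallel gripper is mounted at the origin on a cart in front of the work surface, level with it; the furniture and walls round the work are solid. World frame = base frame: x ahead of the robot, y to its left, z up, the work surface at z = 0. Lengths are in m, angles in degrees, forces in N, time in s.
With the tool pointing down it reaches from about 0.425 to 0.875 m from the base axis. Payload 4.7 kg.
Tool frame: the origin (TCP) lies between the finger pads; the fingertips stand 17 mm ahead of it and the grasp point (between the pads) lies 2 mm behind it; z points along the fingers, y is the line along which they close (so a half turn about z gives the same grasp; the last joint's range is limited). The gripper opens to 87 mm and grips with 3 to 60 N. Pads are 19 mm wide; open, the fingers measure 117 mm over their backs; the gripper's body (75 mm by 190 mm) begins 51 mm behind the grasp point.
Start: joints at [77.069, 18.392, -4.016, 83.108, 1.295, 78.541, -3.26], TCP at [0.154, -0.631, 0.209] pointing down, gripper open.
Joint ranges: [-163.93, 163.93], [-17.29, 119.83], [-79.2, 71.16], [3.27, 140.29], [-89.18, 269.18], [5.43, 117.66], [-154.24, 154.24]. Speed limits (degrees/s): [147.25, 147.25, 180, 180, 180, 180, 180].

### API

Orientations are given as [roll, pitch, yaw] about the fixed x, y, z axes, in that order (R = Rz(yaw) Ry(pitch) Rx(roll)).
In Python, from cell import env, cams gives the robot as it stands.
- The arm moves only by the shell command python3 -m pendant 'ROWS' [FORCE]. ROWS is JSON, a list of rows, each an object of numbers: "tx", "ty", "tz": the shift along the tool's x, y, z each as a share of 0.05 m, from -1 to 1; "spin": the turn about the tool's z as a share of 4 degrees, from -1 to 1; "claw": the closure, from 0 (fully open) to 1 (shut). A call has 1 to 10 rows; each row shifts and turns the commanded pose from where the row before left it, along the tool's axes as they then stand; what a row does not reach is not made up. A row lasts 1/8 s, in which the tool goes at most 62.5 mm and 10.7 degrees, less where a joint would pass 70% of its speed; a pose out of reach is approached as far as the arm can. A call with a number of a shift or a turn outside -1 to 1 is refused whole. A call with a gripper value outside its range is refused whole. The fingers move at their own pace and stop on an object; FORCE is the grip in N (left out, the last holds). Time passes only in rows, so rows that do not move let the fingers close. It gives the time, the measured TCP pose, the force, the opening and the grip force at its end, in the units of the state.
- env.get_obs(): the state, without advancing time (a new reading comes with each control period).
- cams.read_camera(name): name is "side" or "top"; returns the picture (480x640x3 uint8, red, green, blue); there is no depth.
- cams.camera_info(name): a dict with "fx", "fy", "cx", "cy" (pixels), "k1" (the pictures are not rectified: a ray, as slopes to the right and down, at radius r is drawn at 1 + k1 r^2 times it, then the intrinsics apply), "rvec" (rotation vector, rad) and "tvec" (3), from world to camera coordinates, as OpenCV has them. Camera axes: x right, y down, z forward; pixel columns grow to the right and rows downward; lengths in m; the calibration is good to about 2 mm. A picture is of the moment at which its call begins. camera_info takes no time and is no camera call.
- env.sign_off(): hands the job in; it is judged then, once.
The state is a dict: "time_s": time; "qpos": joint angles; "joint_velocities": joint speeds; "effort": joint torques, N m; "tool_pos": TCP position; "tool_rot": TCP orientation; "force": force on the tool from outside, world axes, zero at the start; "wrist_torque": the same for the moment, N m; "grip_width": finger opening in m; "grasp_force": force on a finger pad.
Only numpy, scipy, OpenCV 4.12 (cv2) and the standard library are available. Lean on these libraries where they do the work, as an engineer would, in place of code of your own. Each camera call takes 0.05 s, during which the arm holds its last target. There are 200 camera calls.

## Working session

There is one attempt and no reset: what is moved stays moved. The work goes in short steps, Python scripts to look and compute and a shell command to move; the robot and the scene stay as the last step left them, time stands still between calls to the robot, and variables do not carry over. Pictures are saved under pics/ and viewed, at most 10 in all, crops included, and the job is handed in when it is done.

```bash
mkdir -p pics
cat > h.py <<'E'
import numpy as np, cv2
from cell import env, cams
def load(n):
    i=cams.camera_info(n); R=cv2.Rodrigues(np.array(i["rvec"],float))[0]; return i,R,np.array(i["tvec"],float)
def ray(n,u,v):
    i,R,t=load(n); xd=(u-i["cx"])/i["fx"]; yd=(v-i["cy"])/i["fy"]
    x,y=xd,yd
    for _ in range(30):
        s=1+i["k1"]*(x*x+y*y); x,y=xd/s,yd/s
    return -R.T@t, R.T@np.array([x,y,1.])
def onz(n,u,v,z):
    o,d=ray(n,u,v); return o+d*(z-o[2])/d[2]
def proj(n,p):
    i,R,t=load(n); c=R@np.asarray(p,float)+t; x,y=c[:2]/c[2]; s=1+i["k1"]*(x*x+y*y)
    return np.array([i["fx"]*x*s+i["cx"],i["fy"]*y*s+i["cy"]])
def shot(n,f):
    a=cams.read_camera(n); cv2.imwrite("pics/"+f,cv2.cvtColor(a,cv2.COLOR_RGB2BGR)); return a
E
python3 - <<'E'
from h import *
for n in("top","side"):
    shot(n,n+"0.png"); i,R,t=load(n); print(n,i["fx"],i["k1"],-R.T@t,R[2])
o=env.get_obs(); print(o)
E
```

```text
top 559.595158344269 -0.020405330349413508 [ 0.34709222 -0.0445536   1.3193035 ] [ 0.16240253 -0.02252822 -0.98646738]
side 441.4427904610379 -0.09162774315979565 [ 1.08160266 -0.43190145  1.05549618] [-0.45735616  0.31945036 -0.82992579]
{'time_s': 0.1, 'qpos': array([77.06880946, 18.43476209, -4.01555907, 83.16883662,  1.29681155,
       78.54248712, -3.25973983]), 'joint_velocities': array([ 0.03848583, -0.00060632,  0.02597447, -0.07003878,  0.06968701,
       -0.06941592,  0.03201986]), 'effort': array([ 1.95574705e-05, -4.92572379e+01, -4.05669054e-01, -3.13396990e+01,
       -6.40911888e-02,  3.96093086e-02,  8.44340116e-05]), 'tool_pos': array([ 0.15418622, -0.63089491,  0.20766341]), 'tool_rot': array([-1.79899251e+02,  7.36605365e-03,  1.37414598e+01]), 'force': array([-0.4117767 , -0.53005477,  0.05756529]), 'wrist_torque': array([0.03064077, 0.05918301, 0.05392548]), 'grasp_force': 0.0, 'grip_width': 0.0869551385548465}
```

View pics/top0.png

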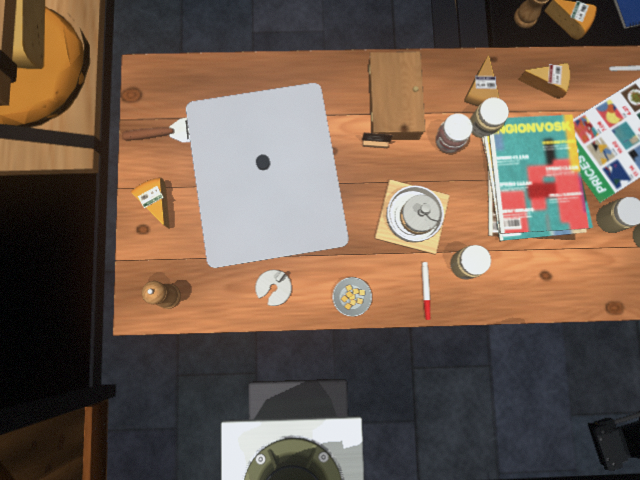

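View pics/side0.png

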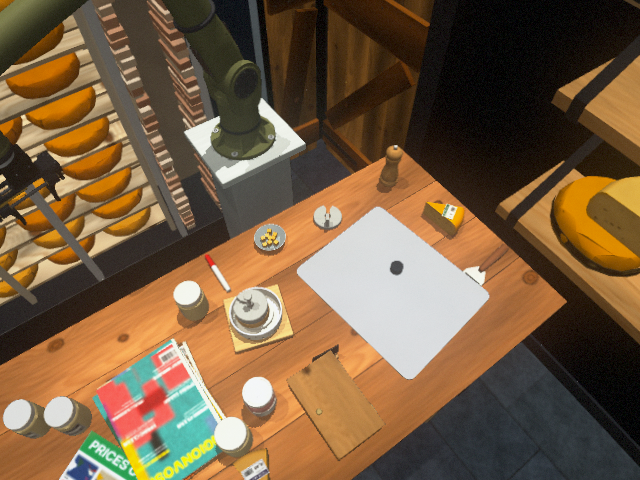

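The top view shows the weight at (273,288), its slot facing the lower left, and the press at (413,215) with the knob near (423,211). In the side view they are at (327,217) and (255,313). I'll zoom in on both.

Run:
```python
from h import *
t=cv2.imread("pics/top0.png"); s=cv2.imread("pics/side0.png")
def c(im,x,y,w,h,k): return cv2.resize(im[y:y+h,x:x+w],None,fx=k,fy=k,interpolation=cv2.INTER_CUBIC)
A=np.hstack([c(t,370,175,80,60+20,5)[:300*2],c(s,215,275,80,80,5)])
B=np.hstack([c(t,250,262,50,25+25,4),c(s,302,195,50,50,4)])
B=cv2.copyMakeBorder(B,0,0,0,800-B.shape[1],cv2.BORDER_CONSTANT)
cv2.imwrite("pics/z0.png",np.vstack([A,B]))
# board corners: hue mask yellowish-light wood around press in both views
for n,im,(x,y,w,h) in(("top",t,(365,170,95,95)),("side",s,(210,275,95,85))):
    hsv=cv2.cvtColor(im[y:y+h,x:x+w],cv2.COLOR_BGR2HSV)
    print(n,hsv[h//2, ::8].tolist())
```

```text
top [[12, 139, 194], [12, 140, 202], [20, 99, 231], [105, 5, 225], [60, 3, 238], [35, 7, 207], [30, 10, 206], [37, 11, 207], [25, 12, 127], [33, 11, 211], [13, 141, 194], [12, 143, 209]]
side [[13, 158, 177], [13, 164, 207], [15, 159, 184], [23, 34, 163], [28, 15, 223], [28, 17, 221], [23, 22, 201], [15, 112, 118], [36, 10, 245], [18, 122, 227], [13, 162, 200], [13, 161, 189]]
```

View pics/z0.png

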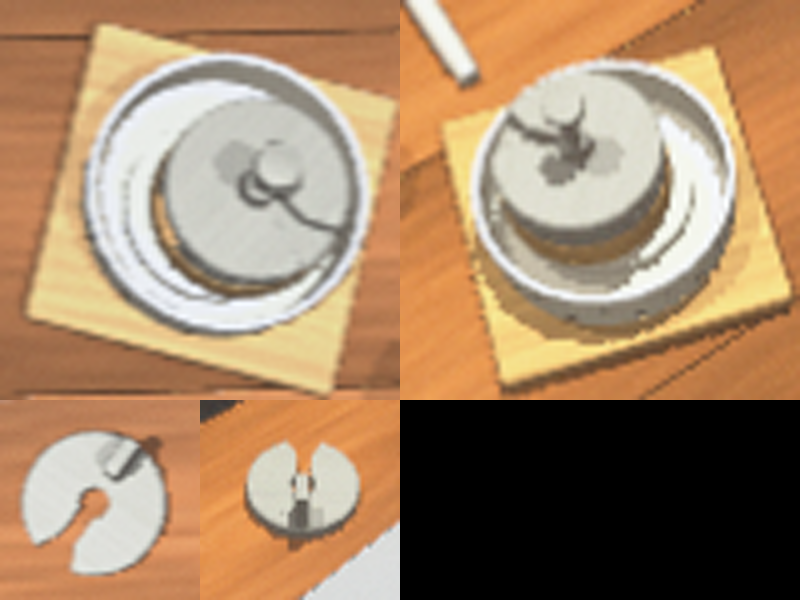

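The crops show the board corners, the mould rim, the upper weight's slot running to the rim (crop px (257,187) to (343,233)), and the loose weight with its fin opposite the slot. Next I measure by ray casting.

```bash
cat > m.py <<'E'
from h import *
np.set_printoptions(precision=4,suppress=True)
T=lambda x,y:(370+x/5-.4,175+y/5-.4); S=lambda x,y:(215+(x-400)/5-.4,275+y/5-.4)
for zb in(.012,.018):
  c=[onz("top",*T(*p),zb)[:2] for p in((97,25),(27,315),(332,393),(398,100))]
  e=[np.linalg.norm(c[i]-c[i-1]) for i in range(4)]; d=c[0]-c[1];d2=c[3]-c[2]
  print("top board",zb,np.mean(c,0),e,np.degrees([np.arctan2(d[1],d[0]),np.arctan2(d2[1],d2[0])]))
  c=[onz("side",*S(*p),zb)[:2] for p in((443,125),(714,47),(792,295),(505,380))]
  e=[np.linalg.norm(c[i]-c[i-1]) for i in range(4)]; print("side board",zb,np.mean(c,0),e, [np.degrees(np.arctan2(*(c[i]-c[i-1])[::-1])) for i in range(4)])
print("slot top",onz("top",*T(343,233),.084),onz("side",*S(505,118),.084))
# disc outline of stack top : grey, points by eye-checked mask
def tri(a,b):
    o1,d1=ray("top",*a);o2,d2=ray("side",*b)
    k=np.linalg.lstsq(np.c_[d1,-d2],o2-o1,rcond=None)[0]; p,q=o1+k[0]*d1,o2+k[1]*d2
    return (p+q)/2,np.linalg.norm(p-q)
print("knob top",tri(T(280,162),S(562,105)))
print("knob z132",onz("top",*T(280,162),.132),onz("side",*S(562,103),.132))
# loose weight
for n,(x,y,w,h) in(("top",(250,262,50,50)),("side",(302,195,50,50))):
  im=cv2.imread(f"pics/{n}0.png")[y:y+h,x:x+w]; hsv=cv2.cvtColor(im,cv2.COLOR_BGR2HSV)
  m=((hsv[...,1]<60)&(hsv[...,2]>150)).astype(np.uint8)
  k,l,st,_=cv2.connectedComponentsWithStats(m); j=1+np.argmax(st[1:,4]); m=(l==j).astype(np.uint8)
  ct=max(cv2.findContours(m,0,cv2.CHAIN_APPROX_NONE)[0],key=len)
  hull=cv2.convexHull(ct)[:,0]+[x,y]
  w3=np.array([onz(n,*p,.012)[:2] for p in hull])
  cc,r=cv2.minEnclosingCircle((w3*1000).astype(np.float32)); print(n,"weight c",np.array(cc)/1000,r)
# fin & slot mouth
W=lambda x,y:(250+x/4-.4,262+(y-400)/4-.4)
print("mouth corners",[onz("top",*W(*p),.012) for p in((37,545),(72,570))]," hole",onz("top",*W(95,502),.012))
print("fin top ends",[onz("top",*W(*p),.048) for p in((136,441),(116,474))])
W=lambda x,y:(302+(x-200)/4-.4,195+(y-400)/4-.4)
print("side mouth",[onz("side",*W(*p),.012) for p in((292,443),(318,443))],"fin top",[onz("side",*W(*p),.048) for p in((303,470),(301,500))])
E
python3 m.py
```

```text
top board 0.012 [ 0.6111 -0.3014] [np.float64(0.14949567814554793), np.float64(0.14680846674624737), np.float64(0.1489684793183984), np.float64(0.14748543953506366)] [-15.9819 -16.1864]
side board 0.012 [ 0.6127 -0.2978] [np.float64(0.14583542017410517), np.float64(0.14752630078574744), np.float64(0.14724190702199638), np.float64(0.14659659241558698)] [np.float64(163.75544713384852), np.float64(73.59324396343528), np.float64(-16.61050164647154), np.float64(-106.9563400177907)]
top board 0.018 [ 0.6099 -0.3002] [np.float64(0.14880955279626037), np.float64(0.14613467462212595), np.float64(0.14828477360079442), np.float64(0.1468085403766993)] [-15.9819 -16.1864]
side board 0.018 [ 0.6154 -0.2985] [np.float64(0.1449968809051681), np.float64(0.1466780391202194), np.float64(0.14639528059253415), np.float64(0.14575367648140533)] [np.float64(163.7554471338485), np.float64(73.59324396343526), np.float64(-16.61050164647155), np.float64(-106.95634001779071)]
slot top [ 0.5831 -0.3453  0.084 ] [ 0.5741 -0.3267  0.084 ]
knob top (array([ 0.6069, -0.3074,  0.1302]), np.float64(0.0022331128950413095))
knob z132 [ 0.6061 -0.308   0.132 ] [ 0.6075 -0.3061  0.132 ]
top weight c [0.4502 0.0341] 42.15082550048828
side weight c [0.4547 0.0346] 41.164485931396484
mouth corners [array([0.4262, 0.0674, 0.012 ]), array([0.4112, 0.0473, 0.012 ])]  hole [0.4502 0.0333 0.012 ]
fin top ends [array([0.4815, 0.0073, 0.048 ]), array([0.463, 0.019, 0.048])]
side mouth [array([0.4178, 0.0505, 0.012 ]), array([0.429 , 0.0665, 0.012 ])] fin top [array([0.4653, 0.0261, 0.048 ]), array([0.4862, 0.0095, 0.048 ])]
```

Press: centre ≈ (0.612, -0.300), yaw ≈ -16.3°. The slot at about -135° agrees with that (expected -136°). The knob (stem axis) is at ≈ (0.607, -0.307). Weight: centre (0.4525, 0.034), slot direction 142°, fin ≈ (0.475, 0.016). I'll move above the fin, then spin to yaw 142°.

```bash
python3 -m pendant '[{"tx":0.885,"ty":-0.506},{"tx":0.885,"ty":-0.506},{"tx":0.885,"ty":-0.506},{"tx":0.885,"ty":-0.506},{"tx":0.885,"ty":-0.506},{"tx":0.885,"ty":-0.506},{"tx":0.885,"ty":-0.506},{"tx":0.885,"ty":-0.506}]'
python3 -m pendant '[{"tx":0.318,"ty":-1,"spin":0},{"tx":0.318,"ty":-1},{"tx":0.318,"ty":-1},{"tx":0.318,"ty":-1},{"tx":0.318,"ty":-1},{"tx":0.318,"ty":-1},{"tx":0.318,"ty":-1}]'
python3 -m pendant '[{"spin":-1},{"spin":-1},{"spin":-1},{"spin":-1},{"spin":-1},{"spin":-1},{"spin":-1},{"spin":-1},{"spin":-1},{"spin":-1}]'
python3 -m pendant '[{"spin":-1},{"spin":-1},{"spin":-1},{"spin":-1},{"spin":-1},{"spin":-1},{"spin":-1},{"spin":-1},{"spin":-1},{"spin":-1}]'
```

```text
invalid input at $[0]: expected keys tx, ty, tz, spin, claw
invalid input at $[0]: expected keys tx, ty, tz, spin, claw
invalid input at $[0]: expected keys tx, ty, tz, spin, claw
invalid input at $[0]: expected keys tx, ty, tz, spin, claw
```

```bash
python3 -m pendant '[{"tx":0.885,"ty":-0.506,"tz":0,"spin":0,"claw":0},{"tx":0.885,"ty":-0.506,"tz":0,"spin":0,"claw":0},{"tx":0.885,"ty":-0.506,"tz":0,"spin":0,"claw":0},{"tx":0.885,"ty":-0.506,"tz":0,"spin":0,"claw":0},{"tx":0.885,"ty":-0.506,"tz":0,"spin":0,"claw":0},{"tx":0.885,"ty":-0.506,"tz":0,"spin":0,"claw":0},{"tx":0.885,"ty":-0.506,"tz":0,"spin":0,"claw":0},{"tx":0.885,"ty":-0.506,"tz":0,"spin":0,"claw":0}]'
python3 -m pendant '[{"tx":0.318,"ty":-1,"tz":0,"spin":0,"claw":0},{"tx":0.318,"ty":-1,"tz":0,"spin":0,"claw":0},{"tx":0.318,"ty":-1,"tz":0,"spin":0,"claw":0},{"tx":0.318,"ty":-1,"tz":0,"spin":0,"claw":0},{"tx":0.318,"ty":-1,"tz":0,"spin":0,"claw":0},{"tx":0.318,"ty":-1,"tz":0,"spin":0,"claw":0},{"tx":0.318,"ty":-1,"tz":0,"spin":0,"claw":0}]'
python3 -m pendant '[{"tx":0,"ty":0,"tz":0,"spin":-1,"claw":0},{"tx":0,"ty":0,"tz":0,"spin":-1,"claw":0},{"tx":0,"ty":0,"tz":0,"spin":-1,"claw":0},{"tx":0,"ty":0,"tz":0,"spin":-1,"claw":0},{"tx":0,"ty":0,"tz":0,"spin":-1,"claw":0},{"tx":0,"ty":0,"tz":0,"spin":-1,"claw":0},{"tx":0,"ty":0,"tz":0,"spin":-1,"claw":0},{"tx":0,"ty":0,"tz":0,"spin":-1,"claw":0},{"tx":0,"ty":0,"tz":0,"spin":-1,"claw":0},{"tx":0,"ty":0,"tz":0,"spin":-1,"claw":0}]'
```

```text
time_s: 1.1
tool_pos: [0.4509, -0.3494, 0.2083]
tool_rot: [-180.0, 0.0, 13.7]
force: [0.4, -0.0, 1.2]
grip_width: 0.0869
grasp_force: 0.0
time_s: 1.98
tool_pos: [0.4748, 0.0173, 0.2084]
tool_rot: [180.0, 0.0, 13.7]
force: [0.3, 0.3, 0.1]
grip_width: 0.0873
grasp_force: 0.0
time_s: 3.22
tool_pos: [0.4748, 0.0156, 0.2082]
tool_rot: [-180.0, 0.0, 53.9]
force: [-0.8, 0.5, 0.3]
grip_width: 0.0869
grasp_force: 0.0
```

```bash
python3 -m pendant '[{"tx":0,"ty":0,"tz":0,"spin":-1,"claw":0},{"tx":0,"ty":0,"tz":0,"spin":-1,"claw":0},{"tx":0,"ty":0,"tz":0,"spin":-1,"claw":0},{"tx":0,"ty":0,"tz":0,"spin":-1,"claw":0},{"tx":0,"ty":0,"tz":0,"spin":-1,"claw":0},{"tx":0,"ty":0,"tz":0,"spin":-1,"claw":0},{"tx":0,"ty":0,"tz":0,"spin":-1,"claw":0},{"tx":0,"ty":0,"tz":0,"spin":-1,"claw":0},{"tx":0,"ty":0,"tz":0,"spin":-1,"claw":0},{"tx":0,"ty":0,"tz":0,"spin":-1,"claw":0}]'
python3 -m pendant '[{"tx":0,"ty":0,"tz":0,"spin":-1,"claw":0},{"tx":0,"ty":0,"tz":0,"spin":-1,"claw":0},{"tx":0,"ty":0,"tz":0,"spin":-1,"claw":0},{"tx":0,"ty":0,"tz":0,"spin":-1,"claw":0},{"tx":0,"ty":0,"tz":0.5,"spin":-1,"claw":0.3},{"tx":0,"ty":0,"tz":0.5,"spin":-1,"claw":0.3},{"tx":0,"ty":0,"tz":0.5,"spin":-1,"claw":0.3},{"tx":0,"ty":0,"tz":0.5,"spin":-1,"claw":0.3},{"tx":0,"ty":0,"tz":0.2,"spin":-1,"claw":0.3},{"tx":0,"ty":0,"tz":0,"spin":-1,"claw":0.3}]'
python3 -m pendant '[{"tx":0,"ty":0,"tz":0,"spin":-1,"claw":0.3},{"tx":0,"ty":0,"tz":0,"spin":-1,"claw":0.3}]'
python3 - <<'E'
from h import *
t=shot("top","top1.png"); s=shot("side","side1.png")
c=lambda im,x,y:cv2.resize(im[y:y+100,x:x+80],None,fx=5,fy=5,interpolation=cv2.INTER_CUBIC)
cv2.imwrite("pics/z1.png",cv2.cvtColor(np.hstack([c(t,235,240),c(s,287,150)]),cv2.COLOR_RGB2BGR))
E
```

```text
time_s: 4.47
tool_pos: [0.4748, 0.0157, 0.2083]
tool_rot: [-180.0, 0.0, 93.9]
force: [0.1, -0.6, 0.4]
grip_width: 0.0871
grasp_force: 0.0
time_s: 5.72
tool_pos: [0.4739, 0.0157, 0.0972]
tool_rot: [-179.9, -0.1, 133.9]
force: [0.9, -0.4, 0.7]
grip_width: 0.0612
grasp_force: 0.0
time_s: 5.98
tool_pos: [0.4747, 0.0156, 0.0982]
tool_rot: [-180.0, -0.0, 141.9]
force: [-0.8, -0.8, -0.5]
grip_width: 0.0609
grasp_force: 0.0
```

View pics/z1.png

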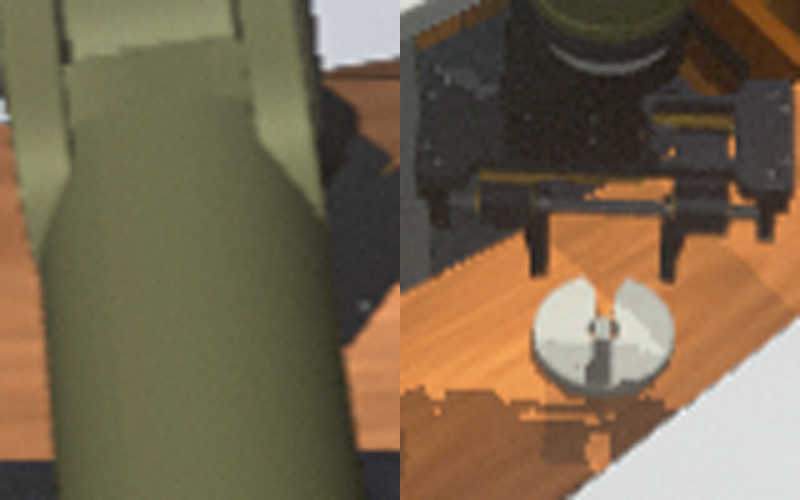

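The side crop shows the fingers centred over the fin (both near column 600). The arm hides the top view. I'll descend and grip.

```bash
python3 -m pendant '[{"tx":0,"ty":0,"tz":0.4,"spin":0,"claw":0.3},{"tx":0,"ty":0,"tz":0.4,"spin":0,"claw":0.3},{"tx":0,"ty":0,"tz":0.3,"spin":0,"claw":0.3},{"tx":0,"ty":0,"tz":0.18,"spin":0,"claw":0.3},{"tx":0,"ty":0,"tz":0,"spin":0,"claw":0.5},{"tx":0,"ty":0,"tz":0,"spin":0,"claw":0.7},{"tx":0,"ty":0,"tz":0,"spin":0,"claw":0.85},{"tx":0,"ty":0,"tz":0,"spin":0,"claw":1},{"tx":0,"ty":0,"tz":0,"spin":0,"claw":1},{"tx":0,"ty":0,"tz":0,"spin":0,"claw":1}]' 30
python3 -m pendant '[{"tx":0,"ty":0,"tz":0,"spin":0,"claw":1},{"tx":0,"ty":0,"tz":0,"spin":0,"claw":1},{"tx":0,"ty":0,"tz":0,"spin":0,"claw":1}]' 60
```

```text
time_s: 7.32
tool_pos: [0.4752, 0.0157, 0.0347]
tool_rot: [-180.0, 0.0, 141.7]
force: [-0.4, -0.6, 0.7]
grip_width: 0.0088
grasp_force: 0.0
time_s: 7.7
tool_pos: [0.4751, 0.0157, 0.0346]
tool_rot: [-180.0, 0.0, 141.7]
force: [0.1, 0.4, -0.3]
grip_width: 0.0005
grasp_force: 0.0
```

Run:
```python
from h import *
s=shot("side","side2.png")
cv2.imwrite("pics/z2.png",cv2.cvtColor(cv2.resize(s[150:250,280:380],None,fx=6,fy=6,interpolation=cv2.INTER_CUBIC),cv2.COLOR_RGB2BGR))
print(proj("side",[.4751,.0157,.0176]),proj("side",[.475,.016,.048]))
```

```text
[326.21602412 222.29037826] [326.42725754 215.94395408]
```

View pics/z2.png

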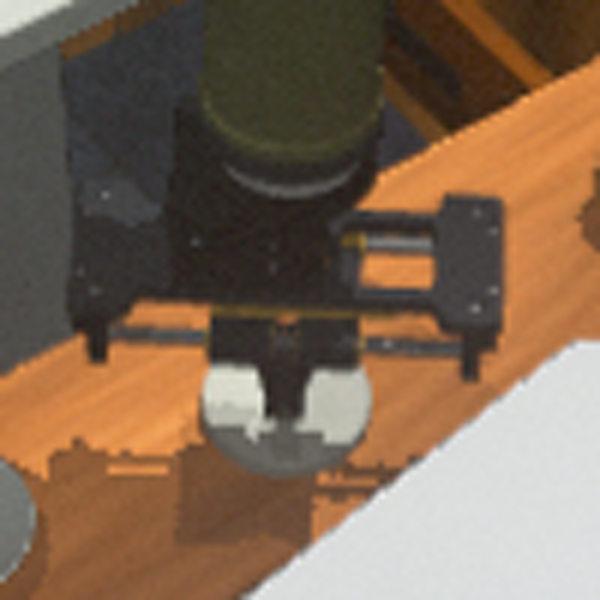

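The fingers shut to 0.5 mm without holding the fin. In the crop they end near px (327,220) on the disc, and the weight has not moved. I'll check the finger positions against the calibration and brighten the view.

Run:
```python
from h import *
p=np.array([.4747,.0156,.081]); a=np.radians(52); v=np.array([np.cos(a),np.sin(a),0])
print("tips1 pred",proj("side",p+.033*v),proj("side",p-.033*v),"seen 340.6,206.4 / 314.4,205")
c=np.array([.4525,.0343,0]); f=np.radians(-38); d=np.array([np.cos(f),np.sin(f),0])
for k in (.017,.041): print("fin",k,proj("side",c+d*k+[0,0,.048]),proj("side",c+d*k+[0,0,.012]),proj("top",c+d*k+[0,0,.048]))
s0=cv2.imread("pics/side0.png"); s2=cv2.imread("pics/side2.png"); t=cv2.imread("pics/top0.png")
g=lambda im,x,y,w,h,k:cv2.resize((255*(im[y:y+h,x:x+w]/255.)**.5).astype(np.uint8),None,fx=k,fy=k,interpolation=cv2.INTER_NEAREST)
cv2.imwrite("pics/z3.png",np.hstack([g(s0,310,200,33,40,8),g(s2,310,200,33,40,8),g(t,255,265,33,40,8)]))
```

```text
tips1 pred [338.25395022 209.36408071] [314.59013958 208.31600003] seen 340.6,206.4 / 314.4,205
fin 0.017 [326.81794179 212.59994398] [326.63667036 220.04284649] [276.44972764 278.87429707]
fin 0.041 [326.43299891 219.34417644] [326.25841821 226.71000559] [282.79675816 270.41927632]
```

View pics/z3.png

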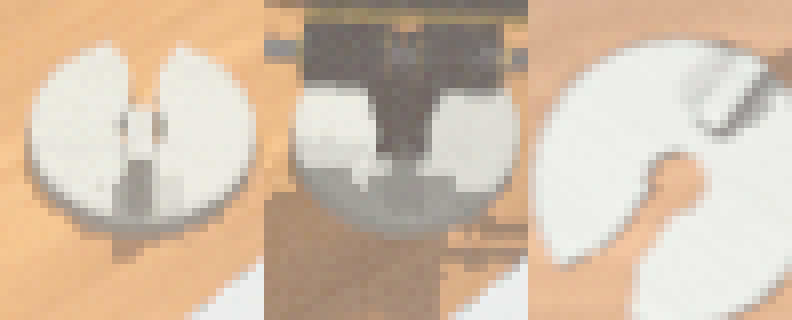

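In the brightened crops, the closed fingers cover the fin's top (rows 213–219), while its dark end face and base (rows 220–227) are still visible. So the fingertips closed above the fin, about 28 mm higher than I assumed. I'll open, go down 5 mm and close again gently as a test.

```bash
python3 -m pendant '[{"tx":0,"ty":0,"tz":0,"spin":0,"claw":0.3},{"tx":0,"ty":0,"tz":0,"spin":0,"claw":0.3},{"tx":0,"ty":0,"tz":0,"spin":0,"claw":0.3},{"tx":0,"ty":0,"tz":0,"spin":0,"claw":0.3},{"tx":0,"ty":0,"tz":0.05,"spin":0,"claw":0.3},{"tx":0,"ty":0,"tz":0.03,"spin":0,"claw":0.3}]' 20
python3 -m pendant '[{"tx":0,"ty":0,"tz":0.02,"spin":0,"claw":0.3},{"tx":0,"ty":0,"tz":0,"spin":0,"claw":0.3}]'
```

```text
time_s: 8.5
tool_pos: [0.475, 0.0157, 0.0304]
tool_rot: [-180.0, -0.0, 141.7]
force: [0.3, 0.3, 0.5]
grip_width: 0.0521
grasp_force: 0.0
time_s: 8.75
tool_pos: [0.475, 0.0157, 0.0295]
tool_rot: [-180.0, -0.0, 141.7]
force: [0.2, 0.5, -0.4]
grip_width: 0.0601
grasp_force: 0.0
```

```bash
python3 -m pendant '[{"tx":0,"ty":0,"tz":0.03,"spin":0,"claw":0.3},{"tx":0,"ty":0,"tz":0.03,"spin":0,"claw":0.3},{"tx":0,"ty":0,"tz":0,"spin":0,"claw":0.3}]'
python3 - <<'E'
from h import *
s=shot("side","side4.png")
g=lambda im,x,y,w,h,k:cv2.resize((255*(im[y:y+h,x:x+w]/255.)**.5).astype(np.uint8),None,fx=k,fy=k,interpolation=cv2.INTER_NEAREST)
cv2.imwrite("pics/z4.png",g(s,300,175,60,60,8)[...,::-1])
E
```

```text
time_s: 9.12
tool_pos: [0.475, 0.0157, 0.0265]
tool_rot: [-180.0, -0.0, 141.7]
force: [-0.2, 0.3, 0.2]
grip_width: 0.0609
grasp_force: 0.0
```

View pics/z4.png

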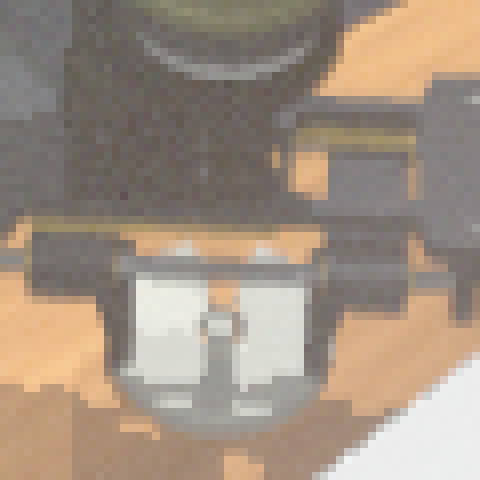

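The fin (crop column 222) lies centred between the fingers (columns 120 and 320). I'll close gently here to test.

```bash
python3 -m pendant '[{"tx":0,"ty":0,"tz":0,"spin":0,"claw":0.6},{"tx":0,"ty":0,"tz":0,"spin":0,"claw":0.8},{"tx":0,"ty":0,"tz":0,"spin":0,"claw":1},{"tx":0,"ty":0,"tz":0,"spin":0,"claw":1},{"tx":0,"ty":0,"tz":0,"spin":0,"claw":1},{"tx":0,"ty":0,"tz":0,"spin":0,"claw":1},{"tx":0,"ty":0,"tz":0,"spin":0,"claw":1}]' 10
```

```text
time_s: 10.05
tool_pos: [0.4752, 0.0157, 0.0266]
tool_rot: [180.0, 0.0, 141.7]
force: [0.2, -0.6, -0.3]
grip_width: 0.0098
grasp_force: 10.0
```

It holds at 9.8 mm, so the tool's height reading is about 30 mm too low and all heights must be judged relatively. I'll open, go down 19 mm and grip properly.

```bash
python3 -m pendant '[{"tx":0,"ty":0,"tz":0,"spin":0,"claw":0.65},{"tx":0,"ty":0,"tz":0,"spin":0,"claw":0.65},{"tx":0,"ty":0,"tz":0.1,"spin":0,"claw":0.65},{"tx":0,"ty":0,"tz":0.1,"spin":0,"claw":0.65},{"tx":0,"ty":0,"tz":0.06,"spin":0,"claw":0.65},{"tx":0,"ty":0,"tz":0.04,"spin":0,"claw":0.65},{"tx":0,"ty":0,"tz":0.0,"spin":0,"claw":0.65}]'
python3 -m pendant '[{"tx":0,"ty":0,"tz":0.04,"spin":0,"claw":0.65},{"tx":0,"ty":0,"tz":0.04,"spin":0,"claw":0.65},{"tx":0,"ty":0,"tz":0,"spin":0,"claw":0.65}]'
```

```text
time_s: 10.92
tool_pos: [0.475, 0.0157, 0.0114]
tool_rot: [-180.0, -0.0, 141.7]
force: [0.2, -0.4, 0.2]
grip_width: 0.0302
grasp_force: 0.0
time_s: 11.3
tool_pos: [0.475, 0.0157, 0.0075]
tool_rot: [-180.0, -0.0, 141.7]
force: [0.6, 1.0, 0.2]
grip_width: 0.0305
grasp_force: 0.0
```

```bash
python3 -m pendant '[{"tx":0,"ty":0,"tz":0.04,"spin":0,"claw":0.65},{"tx":0,"ty":0,"tz":0.04,"spin":0,"claw":0.65},{"tx":0,"ty":0,"tz":0,"spin":0,"claw":0.8},{"tx":0,"ty":0,"tz":0,"spin":0,"claw":1},{"tx":0,"ty":0,"tz":0,"spin":0,"claw":1},{"tx":0,"ty":0,"tz":0,"spin":0,"claw":1}]' 20
python3 -m pendant '[{"tx":0,"ty":0,"tz":0,"spin":0,"claw":1},{"tx":0,"ty":0,"tz":0,"spin":0,"claw":1}]' 60
```

```text
time_s: 12.05
tool_pos: [0.4752, 0.0157, 0.0037]
tool_rot: [-180.0, 0.0, 141.7]
force: [0.0, 0.1, 0.8]
grip_width: 0.0097
grasp_force: 20.0
time_s: 12.3
tool_pos: [0.4752, 0.0157, 0.0037]
tool_rot: [-180.0, 0.0, 141.7]
force: [-0.1, 0.1, 0.9]
grip_width: 0.0097
grasp_force: 60.0
```

Grip is firm. Lift 103 mm (weight's underside ≈ 103 mm up, neck height), move to a staging point 80 mm short of the stem, then spin 158°.

```bash
python3 -m pendant '[{"tx":0,"ty":0,"tz":-0.06,"spin":0,"claw":1},{"tx":0,"ty":0,"tz":-0.2,"spin":0,"claw":1},{"tx":0,"ty":0,"tz":-0.5,"spin":0,"claw":1},{"tx":0,"ty":0,"tz":-0.6,"spin":0,"claw":1},{"tx":0,"ty":0,"tz":-0.5,"spin":0,"claw":1},{"tx":0,"ty":0,"tz":-0.2,"spin":0,"claw":1}]'
python3 -m pendant '[{"tx":-0.337,"ty":-0.354,"tz":0,"spin":0.5,"claw":1},{"tx":0,"ty":0,"tz":0,"spin":-0.5,"claw":1},{"tx":-0.674,"ty":-0.708,"tz":0,"spin":0,"claw":1},{"tx":-0.674,"ty":-0.708,"tz":0,"spin":0,"claw":1},{"tx":-0.674,"ty":-0.708,"tz":0,"spin":0,"claw":1},{"tx":-0.674,"ty":-0.708,"tz":0,"spin":0,"claw":1},{"tx":-0.674,"ty":-0.708,"tz":0,"spin":0,"claw":1},{"tx":-0.337,"ty":-0.354,"tz":0,"spin":0,"claw":1}]'
python3 -m pendant '[{"tx":0,"ty":0,"tz":0,"spin":0.5,"claw":1},{"tx":0,"ty":0,"tz":0,"spin":1,"claw":1},{"tx":0,"ty":0,"tz":0,"spin":1,"claw":1},{"tx":0,"ty":0,"tz":0,"spin":1,"claw":1},{"tx":0,"ty":0,"tz":0,"spin":1,"claw":1},{"tx":0,"ty":0,"tz":0,"spin":1,"claw":1},{"tx":0,"ty":0,"tz":0,"spin":1,"claw":1},{"tx":0,"ty":0,"tz":0,"spin":1,"claw":1},{"tx":0,"ty":0,"tz":0,"spin":1,"claw":1},{"tx":0,"ty":0,"tz":0,"spin":1,"claw":1}]'
python3 -m pendant '[{"tx":0,"ty":0,"tz":0,"spin":1,"claw":1},{"tx":0,"ty":0,"tz":0,"spin":1,"claw":1},{"tx":0,"ty":0,"tz":0,"spin":1,"claw":1},{"tx":0,"ty":0,"tz":0,"spin":1,"claw":1},{"tx":0,"ty":0,"tz":0,"spin":1,"claw":1},{"tx":0,"ty":0,"tz":0,"spin":1,"claw":1},{"tx":0,"ty":0,"tz":0,"spin":1,"claw":1},{"tx":0,"ty":0,"tz":0,"spin":1,"claw":1},{"tx":0,"ty":0,"tz":0,"spin":1,"claw":1},{"tx":0,"ty":0,"tz":0,"spin":1,"claw":1}]'
python3 -m pendant '[{"tx":0,"ty":0,"tz":0,"spin":1,"claw":1},{"tx":0,"ty":0,"tz":0,"spin":1,"claw":1},{"tx":0,"ty":0,"tz":0,"spin":1,"claw":1},{"tx":0,"ty":0,"tz":0,"spin":1,"claw":1},{"tx":0,"ty":0,"tz":0,"spin":1,"claw":1},{"tx":0,"ty":0,"tz":0,"spin":1,"claw":1},{"tx":0,"ty":0,"tz":0,"spin":1,"claw":1},{"tx":0,"ty":0,"tz":0,"spin":1,"claw":1},{"tx":0,"ty":0,"tz":0,"spin":1,"claw":1},{"tx":0,"ty":0,"tz":0,"spin":1,"claw":1}]'
python3 -m pendant '[{"tx":0,"ty":0,"tz":0,"spin":1,"claw":1},{"tx":0,"ty":0,"tz":0,"spin":1,"claw":1},{"tx":0,"ty":0,"tz":0,"spin":1,"claw":1},{"tx":0,"ty":0,"tz":0,"spin":1,"claw":1},{"tx":0,"ty":0,"tz":0,"spin":1,"claw":1},{"tx":0,"ty":0,"tz":0,"spin":1,"claw":1},{"tx":0,"ty":0,"tz":0,"spin":1,"claw":1},{"tx":0,"ty":0,"tz":0,"spin":1,"claw":1},{"tx":0,"ty":0,"tz":0,"spin":1,"claw":1},{"tx":0,"ty":0,"tz":0,"spin":0,"claw":1}]'
python3 - <<'E'
from h import *
s=shot("side","side5.png"); t=shot("top","top5.png")
c=lambda im,x,y,w,h,k:cv2.resize(im[y:y+h,x:x+w],None,fx=k,fy=k,interpolation=cv2.INTER_CUBIC)
cv2.imwrite("pics/z5.png",np.hstack([c(s,200,200,100,140,4),c(t,355,160,100,140,4)])[...,::-1])
E
```

```text
time_s: 13.05
tool_pos: [0.476, 0.0157, 0.1083]
tool_rot: [179.9, 0.1, 141.7]
force: [0.3, -0.7, -4.1]
grip_width: 0.0098
grasp_force: 60.0
time_s: 14.05
tool_pos: [0.5007, -0.28, 0.105]
tool_rot: [-179.9, -0.1, 141.5]
force: [0.2, 0.3, -5.0]
grip_width: 0.0097
grasp_force: 60.0
time_s: 15.3
tool_pos: [0.5023, -0.2738, 0.106]
tool_rot: [-180.0, -0.1, 103.7]
force: [0.5, -0.4, -4.2]
grip_width: 0.01
grasp_force: 60.0
time_s: 16.55
tool_pos: [0.5022, -0.2738, 0.1059]
tool_rot: [-179.9, -0.1, 63.7]
force: [-0.7, -0.2, -3.4]
grip_width: 0.0098
grasp_force: 60.0
time_s: 17.8
tool_pos: [0.5022, -0.2737, 0.1058]
tool_rot: [-179.9, 0.0, 23.7]
force: [-1.3, -0.5, -3.7]
grip_width: 0.0094
grasp_force: 60.0
time_s: 19.05
tool_pos: [0.5023, -0.2741, 0.106]
tool_rot: [-179.9, 0.1, -12.1]
force: [0.5, 1.1, -3.8]
grip_width: 0.0096
grasp_force: 60.0
```

View pics/z5.png

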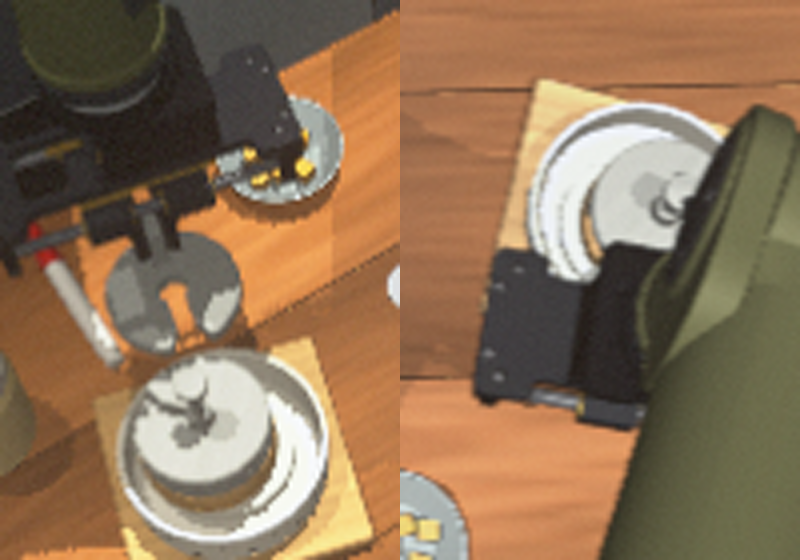

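In the side crop the weight hangs level, with its hole near (175,292) and its mouth corners near (165,348) and (205,338), short of the knob at (193,380). I'll measure the hole and disc at the assumed height and work out the move.

```bash
cat > m2.py <<'E'
from h import *
np.set_printoptions(precision=4,suppress=True)
im=cv2.imread("pics/side5.png"); Z=.103+.012
P=lambda x,y:(200+x/4-.4,200+y/4-.4)
g=env.get_obs(); tp=g["tool_pos"]; yaw=np.radians(g["tool_rot"][2]); print(tp,g["tool_rot"])
u=np.array([np.cos(yaw),np.sin(yaw)])
print("expected centre",tp[:2]+.029*u)
rim=np.array([onz("side",*P(*p),Z)[:2] for p in((107,290),(113,318),(155,347),(225,325),(241,290),(238,262),(222,242))])
A=np.c_[2*rim,np.ones(len(rim))]; s=np.linalg.lstsq(A,(rim**2).sum(1),rcond=None)[0]
print("rim circle",s[:2],np.sqrt(s[2]+s[:2]@s[:2]), "hole",onz("side",*P(175,292),Z))
m=[onz("side",*P(*p),Z)[:2] for p in((163,350),(207,337))]; print("mouth",m,np.linalg.norm(m[0]-m[1]))
k=onz("side",*P(193,380),.132); print("knob",k, "tri before .6069,-.3074")
E
python3 m2.py
```

```text
[ 0.5023 -0.2749  0.1062] [-179.9516    0.0627  -12.1086]
expected centre [ 0.5307 -0.2809]
rim circle [ 0.5372 -0.2792] 0.04166986153753807 hole [ 0.5402 -0.2806  0.115 ]
mouth [array([ 0.5709, -0.3062]), array([ 0.5783, -0.28  ])] 0.027253301046750174
knob [ 0.6073 -0.3037  0.132 ] tri before .6069,-.3074
```

```bash
cat > m3.py <<'E'
from h import *
np.set_printoptions(precision=4,suppress=True)
def slot(f,c,Z):
    im=cv2.imread(f); hsv=cv2.cvtColor(im,cv2.COLOR_BGR2HSV)
    u0,v0=np.round(proj("side",[*c,Z])).astype(int); out=[]
    for v in range(v0-25,v0+26):
        for u in range(u0-25,u0+26):
            d=onz("side",u,v,Z)[:2]-c; r=np.hypot(*d)
            if 0.000<r<.046: out.append([*d,r,hsv[v,u,1],u,v])
    o=np.array(out); return o
c=np.array([.5372,-.2792]); o=slot("pics/side5.png",c,.115)
for a,b in((0,.009),(.010,.026),(.026,.038)):
    q=o[(o[:,2]>=a)&(o[:,2]<b)&(o[:,3]>90)]; m=q[:,:2].mean(0); print(a,len(q),m,np.degrees(np.arctan2(m[1],m[0])))
im=cv2.imread("pics/side5.png"); hsv=cv2.cvtColor(im,cv2.COLOR_BGR2HSV)
for v in range(255,292,2): print(v,' '.join('%3d'%x for x in hsv[v,224:262,1]))
E
python3 m3.py
python3 - <<'E'
import cv2
for f,x,y in(("side0",236,284),("top0",408,198)):
    g=cv2.cvtColor(cv2.imread(f"pics/{f}.png"),cv2.COLOR_BGR2GRAY)
    print(f,x,y)
    for r in range(y,y+24): print(' '.join('%3d'%k for k in g[r,x:x+28]))
E
```

```text
0 26 [ 0.0021 -0.0012] -30.233928847619573
0.01 31 [ 0.016  -0.0052] -18.05088813613739
0.026 28 [ 0.0266 -0.0076] -15.958769122636658
255  26  31  50  45  57  49  55  52  94 121 109  46  22  31  25  35  55  74  61  88 149 176 173 168 167 168 163 168 164 170 173 168 168 169 164 160 163 163
257  54  43  40  61  70  64  54  64  57  77  77  60  23  23  25  30  48  82  80  78 154 153 158 150 154 159 165 169 169 168 163 165 160 165 162 160 169 171
259  57  59  62  76 100 135 156 154 145 110  69  65  46  21  27  31  32  59  82  75  52  28  25  25  26  31  24  70 130 157 162 166 166 167 169 166 166 165
261 161 155 167 168 166 172 176 161 133 116  61  69  58  31  34  30  36  41  72  57  88  27  25  32  32  30  31  25  27  33  32 105 159 167 164 167 165 163
263 165 166 176 167 173 159 120  49  24  31  44  93  85  67  34  34  25  34  31  25  24  32  27  27  25  23  27  29  29  27  26  27  28 107 162 166 160 162
265 170 170 168 163 142  77  28  27  27  29  28  29  33  20  30  28  29  30  31  25  22  31  29  25  24  29  33  29  29  28  29  31  33  34 110 161 164 164
267 168 169 171 144  70  24  
[... 6701 characters left out ...]
 203 208 208 205 204 205 202
207 205 206 205 202 203 203 208 206 209 205 187 157 145 145 174 201 202 177 127 128 178 205 206 205 204 202 201
204 206 206 204 201 205 207 207 208 207 205 208 209 205 203 205 205 203 201 170 123 126 176 202 207 206 204 205
207 206 205 204 207 208 208 207 206 206 207 210 208 208 208 209 205 201 202 201 170 121 127 174 198 199 201 206
205 205 204 205 207 209 207 205 207 208 210 210 206 207 208 207 200 194 199 204 200 176 129 110 115 136 165 194
206 206 206 207 209 208 209 206 208 209 209 208 207 210 209 209 205 197 194 202 205 202 199 181 145 115 106 112
207 206 209 210 210 206 206 207 209 208 208 208 209 209 210 207 206 206 203 203 202 204 204 202 199 198 182 165
```

The knob centre in the side view is at px (247.0, 295.2), so the neck is about 75–80 mm ahead of the weight's centre and about 3 mm to its right once the last 4° is turned. I'll turn, shift and go part-way in.

```bash
python3 -m pendant '[{"tx":0,"ty":0.06,"tz":0,"spin":1,"claw":1},{"tx":0.1,"ty":0,"tz":0,"spin":0.05,"claw":1},{"tx":0.15,"ty":0,"tz":0,"spin":0,"claw":1},{"tx":0.15,"ty":0,"tz":0,"spin":0,"claw":1},{"tx":0.1,"ty":0,"tz":0,"spin":0,"claw":1},{"tx":0.1,"ty":0,"tz":0,"spin":0,"claw":1},{"tx":0,"ty":0,"tz":0,"spin":0,"claw":1},{"tx":0,"ty":0,"tz":0,"spin":0,"claw":1}]'
python3 - <<'E'
from h import *
s=shot("side","side6.png"); 
g=s[255:325,215:295]
cv2.imwrite("pics/z6.png",cv2.resize(g,None,fx=8,fy=8,interpolation=cv2.INTER_NEAREST)[...,::-1])
E
```

```text
time_s: 20.15
tool_pos: [0.5303, -0.2877, 0.1065]
tool_rot: [180.0, 0.0, -16.5]
force: [0.1, -0.6, -4.8]
grip_width: 0.0091
grasp_force: 60.0
```

View pics/z6.png

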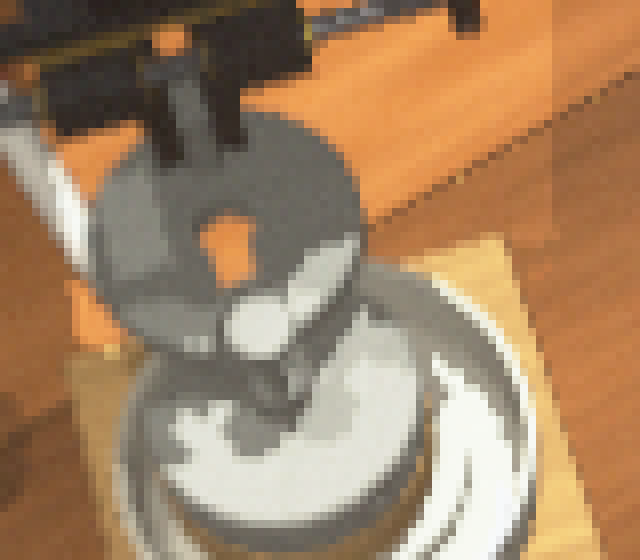

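The crop shows the knob at (257,323), just over the slot's mouth, the disc's rim from x=92 to 362 and y=112 to 355, and the slot aimed at the neck. I'll compute the residual lateral offset.

```bash
cat > m4.py <<'E'
from h import *
np.set_printoptions(precision=4,suppress=True)
P=lambda x,y:(215+x/8-.5,255+y/8-.5); Z=.115
y=np.radians(-16.4); u=np.array([np.cos(y),np.sin(y)]); v=np.array([-u[1],u[0]])
rim=np.array([onz("side",*P(*p),Z)[:2] for p in((92,240),(98,195),(128,150),(362,220),(345,160),(315,132),(280,115),(105,290))])
s=np.linalg.lstsq(np.c_[2*rim,np.ones(len(rim))],(rim**2).sum(1),rcond=None)[0]; c=s[:2]
print("centre",c,"r",np.sqrt(s[2]+c@c),"tool-expected",env.get_obs()["tool_pos"][:2]+.029*u)
k=onz("side",*P(257,323),.132)[:2]; print("knob",k,"along",(k-c)@u,"lat(+left)",(k-c)@v)
for a in((197,235),(200,262),(215,285),(257,235),(255,265),(250,285)): q=onz("side",*P(*a),Z)[:2]-c; print(a,"slot edge along/lat",q@u,q@v)
E
python3 m4.py
```

```text
centre [ 0.5634 -0.2955] r 0.04085227588586393 tool-expected [ 0.5581 -0.2959]
knob [ 0.6063 -0.3064] along 0.04418380027470565 lat(+left) 0.0016410615021561644
(197, 235) slot edge along/lat 0.0006976888453266209 -0.009027077527239294
(200, 262) slot edge along/lat 0.009928648458964833 -0.010204523000737754
(215, 285) slot edge along/lat 0.018889770238437468 -0.007652445242379005
(257, 235) slot edge along/lat 0.006370991084222614 0.008218084692327265
(255, 265) slot edge along/lat 0.016086796656212467 0.005297006270987695
(250, 285) slot edge along/lat 0.022165961141736617 0.0023205443717264408
```

```bash
cat > m5.py <<'E'
from h import *
np.set_printoptions(precision=4,suppress=True)
def edges(f,rows,c0,c1,Z=.115,th=95):
    sat=cv2.cvtColor(cv2.imread(f),cv2.COLOR_BGR2HSV)[...,1].astype(float); L=[];R=[]
    for v in rows:
        r=sat[v,c0:c1]; i=np.where(r>th)[0]
        if len(i)==0: continue
        a,b=i[0],i[-1]
        l=a-(r[a]-th)/(r[a]-r[a-1]); q=b+(r[b]-th)/(r[b]-r[b+1]); L.append((c0+l,v)); R.append((c0+q,v))
    print(f,np.round(L,1).tolist(),np.round(R,1).tolist())
    for n,E in(("L",L),("R",R),("mid",(np.array(L)+R)/2)):
        W=np.array([onz("side",*p,Z)[:2] for p in E]); d=W-W.mean(0); D=np.linalg.svd(d)[2][0]; D*=np.sign(D[0]); print(n,"dir",np.degrees(np.arctan2(D[1],D[0])),"mean",W.mean(0))
edges("pics/side5.png",range(274,283),238,254)
edges("pics/side6.png",range(281,293),236,252)
E
python3 m5.py
```

```text
pics/side5.png [[239.6, 274.0], [241.1, 275.0], [241.6, 276.0], [242.0, 277.0], [242.4, 278.0], [242.7, 279.0], [243.1, 280.0], [243.5, 281.0], [243.7, 282.0]] [[246.4, 274.0], [246.6, 275.0], [246.8, 276.0], [247.3, 277.0], [247.7, 278.0], [248.2, 279.0], [248.4, 280.0], [248.7, 281.0], [249.5, 282.0]]
L dir -8.059451304671168 mean [ 0.5516 -0.2904]
R dir -11.894786981678113 mean [ 0.5593 -0.2792]
mid dir -10.04140677446767 mean [ 0.5555 -0.2848]
pics/side6.png [[241.1, 282.0], [239.8, 283.0], [239.4, 284.0], [239.5, 285.0], [240.2, 286.0], [240.8, 287.0], [241.1, 288.0], [241.6, 289.0], [241.8, 290.0]] [[246.1, 282.0], [246.4, 283.0], [246.1, 284.0], [245.9, 285.0], [246.1, 286.0], [246.4, 287.0], [246.5, 288.0], [246.1, 289.0], [244.2, 290.0]]
L dir -18.010515016402575 mean [ 0.5686 -0.3043]
R dir -35.45715470692874 mean [ 0.576  -0.2936]
mid dir -26.754148607226536 mean [ 0.5723 -0.2989]
```

The slot direction fitted on the straight edges is about -12° in the staging picture, which confirms the yaw reading. The neck sits about 2 mm left of the slot's midline, so I'll shift left and advance in small steps while watching force.

```bash
python3 -m pendant '[{"tx":0,"ty":-0.04,"tz":0,"spin":0,"claw":1},{"tx":0.1,"ty":0,"tz":0,"spin":0,"claw":1},{"tx":0.1,"ty":0,"tz":0,"spin":0,"claw":1},{"tx":0.1,"ty":0,"tz":0,"spin":0,"claw":1},{"tx":0,"ty":0,"tz":0,"spin":0,"claw":1}]'
python3 -c "
from h import *
o=env.get_obs();print(o['force'],o['wrist_torque'])"
python3 -m pendant '[{"tx":0.05,"ty":0,"tz":0,"spin":0,"claw":1},{"tx":0.05,"ty":0,"tz":0,"spin":0,"claw":1},{"tx":0,"ty":0,"tz":0,"spin":0,"claw":1}]'
python3 -c "
from h import *
o=env.get_obs();print(o['force'],o['wrist_torque'])"
```

```text
time_s: 20.82
tool_pos: [0.546, -0.2901, 0.1066]
tool_rot: [-180.0, -0.0, -16.4]
force: [0.5, 0.8, -3.4]
grip_width: 0.0097
grasp_force: 60.0
[ 0.49787206  0.82108727 -3.38028732] [ 0.05675536  0.10486646 -0.04586436]
time_s: 21.2
tool_pos: [0.5504, -0.2915, 0.1067]
tool_rot: [180.0, -0.0, -16.5]
force: [0.2, 0.5, -2.7]
grip_width: 0.0094
grasp_force: 60.0
[ 0.20449986  0.48783464 -2.74883226] [0.03569291 0.09532255 0.02039395]
```

```bash
F(){ python3 -c "
from h import *
o=env.get_obs();print('T',o['wrist_torque'].round(3))"; }
python3 -m pendant '[{"tx":0.04,"ty":0,"tz":0,"spin":0,"claw":1},{"tx":0.04,"ty":0,"tz":0,"spin":0,"claw":1},{"tx":0,"ty":0,"tz":0,"spin":0,"claw":1}]'; F
python3 -m pendant '[{"tx":0.04,"ty":0,"tz":0,"spin":0,"claw":1},{"tx":0.04,"ty":0,"tz":0,"spin":0,"claw":1},{"tx":0,"ty":0,"tz":0,"spin":0,"claw":1}]'; F
```

```text
time_s: 21.58
tool_pos: [0.5543, -0.2926, 0.1067]
tool_rot: [180.0, -0.0, -16.5]
force: [-0.5, -0.1, -4.5]
grip_width: 0.0095
grasp_force: 60.0
T [ 0.042  0.087 -0.013]
time_s: 21.95
tool_pos: [0.5581, -0.2938, 0.1066]
tool_rot: [180.0, -0.0, -16.5]
force: [-0.6, -0.1, -4.2]
grip_width: 0.0093
grasp_force: 60.0
T [0.078 0.102 0.016]
```

```bash
for i in 1; do python3 -m pendant '[{"tx":0.06,"ty":0,"tz":0,"spin":0,"claw":1},{"tx":0.06,"ty":0,"tz":0,"spin":0,"claw":1},{"tx":0.06,"ty":0,"tz":0,"spin":0,"claw":1},{"tx":0,"ty":0,"tz":0,"spin":0,"claw":1}]'; done
python3 -m pendant '[{"tx":0.06,"ty":0,"tz":0,"spin":0,"claw":1},{"tx":0.06,"ty":0,"tz":0,"spin":0,"claw":1},{"tx":0.04,"ty":0,"tz":0,"spin":0,"claw":1},{"tx":0,"ty":0,"tz":0,"spin":0,"claw":1}]'
```

```text
time_s: 22.45
tool_pos: [0.5668, -0.2963, 0.1066]
tool_rot: [180.0, -0.0, -16.5]
force: [-0.0, 0.9, -3.7]
grip_width: 0.0103
grasp_force: 60.0
time_s: 22.95
tool_pos: [0.5744, -0.2985, 0.1066]
tool_rot: [180.0, 0.0, -16.5]
force: [-0.3, 0.5, -3.2]
grip_width: 0.0095
grasp_force: 60.0
```

```bash
R='[{"tx":0.02,"ty":0,"tz":0,"spin":0,"claw":1},{"tx":0.02,"ty":0,"tz":0,"spin":0,"claw":1},{"tx":0,"ty":0,"tz":0,"spin":0,"claw":1}]'; true
python3 -m pendant '[{"tx":0.02,"ty":0,"tz":0,"spin":0,"claw":1},{"tx":0.02,"ty":0,"tz":0,"spin":0,"claw":1},{"tx":0,"ty":0,"tz":0,"spin":0,"claw":1}]' | grep -E "pos|force:"
python3 -m pendant '[{"tx":0.02,"ty":0,"tz":0,"spin":0,"claw":1},{"tx":0.02,"ty":0,"tz":0,"spin":0,"claw":1},{"tx":0,"ty":0,"tz":0,"spin":0,"claw":1}]' | grep -E "pos|force:"
```

```text
tool_pos: [0.5762, -0.2991, 0.1066]
force: [-0.2, -0.8, -4.7]
grasp_force: 60.0
tool_pos: [0.5782, -0.2997, 0.1067]
force: [-0.3, 0.1, -3.3]
grasp_force: 60.0
```

```bash
python3 -m pendant '[{"tx":0.02,"ty":0,"tz":0,"spin":0,"claw":1},{"tx":0.02,"ty":0,"tz":0,"spin":0,"claw":1},{"tx":0,"ty":0,"tz":0,"spin":0,"claw":1}]' | grep -E "pos|force:"
python3 -m pendant '[{"tx":0.02,"ty":0,"tz":0,"spin":0,"claw":1},{"tx":0.02,"ty":0,"tz":0,"spin":0,"claw":1},{"tx":0,"ty":0,"tz":0,"spin":0,"claw":1}]' | grep -E "pos|force:"
```

```text
tool_pos: [0.5794, -0.3001, 0.1066]
force: [-2.0, 1.2, -3.6]
grasp_force: 60.0
tool_pos: [0.5796, -0.3002, 0.1066]
force: [-7.6, 2.5, 1.0]
grasp_force: 60.0
```

```bash
python3 -m pendant '[{"tx":0.02,"ty":0,"tz":0,"spin":0,"claw":1},{"tx":0,"ty":0,"tz":0,"spin":0,"claw":1}]' | grep -E "pos|force:"
```

```text
tool_pos: [0.5797, -0.3003, 0.1066]
force: [-9.8, 3.3, 3.1]
grasp_force: 60.0
```

Head-on contact at x≈0.579, with the force straight back along the slot. That is the hole's rear wall on the neck (5 mm of play), so the lateral centring is good. Back off 5 mm from contact (8.9 mm from the commanded pose), then lower gently.

```bash
python3 -m pendant '[{"tx":-0.1,"ty":0,"tz":0,"spin":0,"claw":1},{"tx":-0.078,"ty":0,"tz":0,"spin":0,"claw":1},{"tx":0,"ty":0,"tz":0.04,"spin":0,"claw":1},{"tx":0,"ty":0,"tz":0.04,"spin":0,"claw":1},{"tx":0,"ty":0,"tz":0,"spin":0,"claw":1}]' | grep -E "pos|force:"
python3 -m pendant '[{"tx":0,"ty":0,"tz":0.03,"spin":0,"claw":1},{"tx":0,"ty":0,"tz":0.03,"spin":0,"claw":1},{"tx":0,"ty":0,"tz":0,"spin":0,"claw":1}]' | grep -E "pos|force:"; python3 -c "
from h import *
o=env.get_obs();print('T',o['wrist_torque'].round(3))"
```

```text
tool_pos: [0.5743, -0.2985, 0.1022]
force: [0.3, 0.1, -3.5]
grasp_force: 60.0
tool_pos: [0.5742, -0.2985, 0.0994]
force: [0.2, -2.0, -4.5]
grasp_force: 60.0
T [0.04  0.14  0.026]
```

```bash
python3 -m pendant '[{"tx":0,"ty":0,"tz":0.02,"spin":0,"claw":1},{"tx":0,"ty":0,"tz":0.02,"spin":0,"claw":1},{"tx":0,"ty":0,"tz":0,"spin":0,"claw":1}]' | grep -E "pos|force:"
python3 -m pendant '[{"tx":0,"ty":0,"tz":0.02,"spin":0,"claw":1},{"tx":0,"ty":0,"tz":0,"spin":0,"claw":1}]' | grep -E "pos|force:"; python3 -c "
from h import *
o=env.get_obs();print('T',o['wrist_torque'].round(3),o['force'])"
```

```text
tool_pos: [0.5742, -0.2986, 0.0975]
force: [-0.4, -0.2, -3.4]
grasp_force: 60.0
tool_pos: [0.5743, -0.2986, 0.0966]
force: [0.1, -0.1, -4.1]
grasp_force: 60.0
T [ 0.057  0.081 -0.04 ] [ 0.10078676 -0.08466524 -4.0558034 ]
```

```bash
python3 -m pendant '[{"tx":0,"ty":0,"tz":0.02,"spin":0,"claw":1},{"tx":0,"ty":0,"tz":0.02,"spin":0,"claw":1},{"tx":0,"ty":0,"tz":0,"spin":0,"claw":1}]' | grep -E "pos|force:"
python3 -m pendant '[{"tx":0,"ty":0,"tz":0.02,"spin":0,"claw":1},{"tx":0,"ty":0,"tz":0.02,"spin":0,"claw":1},{"tx":0,"ty":0,"tz":0,"spin":0,"claw":1}]' | grep -E "pos|force:"; python3 -c "
from h import *
o=env.get_obs();print('T',o['wrist_torque'].round(3),o['force'])"
```

```text
tool_pos: [0.5742, -0.2985, 0.0945]
force: [0.5, -0.0, -4.6]
grasp_force: 60.0
tool_pos: [0.5742, -0.2986, 0.0925]
force: [0.3, 0.2, -4.5]
grasp_force: 60.0
T [0.065 0.08  0.01 ] [ 0.28055242  0.20293681 -4.53803071]
```

It is over the stem with no contact. Continue down to the stack.

```bash
python3 -m pendant '[{"tx":0,"ty":0,"tz":0.02,"spin":0,"claw":1},{"tx":0,"ty":0,"tz":0.02,"spin":0,"claw":1},{"tx":0,"ty":0,"tz":0,"spin":0,"claw":1}]' | grep -E "pos|force:"
python3 -m pendant '[{"tx":0,"ty":0,"tz":0.02,"spin":0,"claw":1},{"tx":0,"ty":0,"tz":0,"spin":0,"claw":1}]' | grep -E "pos|force:"
```

```text
tool_pos: [0.5743, -0.2985, 0.0905]
force: [0.3, 0.1, -5.1]
grasp_force: 60.0
tool_pos: [0.5742, -0.2986, 0.0895]
force: [-0.7, 0.5, -3.9]
grasp_force: 60.0
```

```bash
python3 -m pendant '[{"tx":0,"ty":0,"tz":0.02,"spin":0,"claw":1},{"tx":0,"ty":0,"tz":0,"spin":0,"claw":1}]' | grep -E "pos|force:"
```

```text
tool_pos: [0.5743, -0.2986, 0.0885]
force: [-0.8, 0.3, -4.3]
grasp_force: 60.0
```

```bash
python3 -m pendant '[{"tx":0,"ty":0,"tz":0.01,"spin":0,"claw":1},{"tx":0,"ty":0,"tz":0,"spin":0,"claw":1}]' | grep -E "pos|force:"
python3 -m pendant '[{"tx":0,"ty":0,"tz":0.01,"spin":0,"claw":1},{"tx":0,"ty":0,"tz":0,"spin":0,"claw":1}]' | grep -E "pos|force:"
python3 -m pendant '[{"tx":0,"ty":0,"tz":0.01,"spin":0,"claw":1},{"tx":0,"ty":0,"tz":0,"spin":0,"claw":1}]' | grep -E "pos|force:"
```

```text
tool_pos: [0.5743, -0.2986, 0.0881]
force: [-0.4, -0.3, -4.2]
grasp_force: 60.0
tool_pos: [0.5744, -0.2986, 0.0878]
force: [-0.5, -0.5, -3.2]
grasp_force: 60.0
tool_pos: [0.5744, -0.2986, 0.0877]
force: [-2.1, -0.1, 1.0]
grasp_force: 60.0
```

It seats at exactly the expected height (84.0 mm). Release gently, then retreat upwards.

```bash
python3 -m pendant '[{"tx":0,"ty":0,"tz":0,"spin":0,"claw":1},{"tx":0,"ty":0,"tz":0,"spin":0,"claw":1}]' 5 | grep -E "pos|force:"
python3 -m pendant '[{"tx":0,"ty":0,"tz":0,"spin":0,"claw":0.85},{"tx":0,"ty":0,"tz":0,"spin":0,"claw":0.75},{"tx":0,"ty":0,"tz":0,"spin":0,"claw":0.65},{"tx":0,"ty":0,"tz":-0.1,"spin":0,"claw":0.65},{"tx":0,"ty":0,"tz":-0.4,"spin":0,"claw":0.65},{"tx":0,"ty":0,"tz":-1,"spin":0,"claw":0.65},{"tx":0,"ty":0,"tz":-1,"spin":0,"claw":0.65},{"tx":-0.5,"ty":0,"tz":-0.5,"spin":0,"claw":0.65},{"tx":-1,"ty":0,"tz":0,"spin":0,"claw":0.65},{"tx":-1,"ty":0,"tz":0,"spin":0,"claw":0.65}]'
python3 - <<'E'
from h import *
s=shot("side","side7.png"); t=shot("top","top7.png")
c=lambda im,x,y:cv2.resize(im[y:y+100,x:x+80],None,fx=5,fy=5,interpolation=cv2.INTER_CUBIC)
cv2.imwrite("pics/z7.png",np.hstack([c(s,212,265),c(t,370,165)])[...,::-1])
E
```

```text
tool_pos: [0.5744, -0.2986, 0.0877]
force: [-2.8, 1.6, 3.2]
grasp_force: 5.0
time_s: 30.2
tool_pos: [0.4538, -0.263, 0.2393]
tool_rot: [180.0, -0.2, -16.4]
force: [-0.7, -0.5, -0.4]
grip_width: 0.031
grasp_force: 0.0
```

View pics/z7.png

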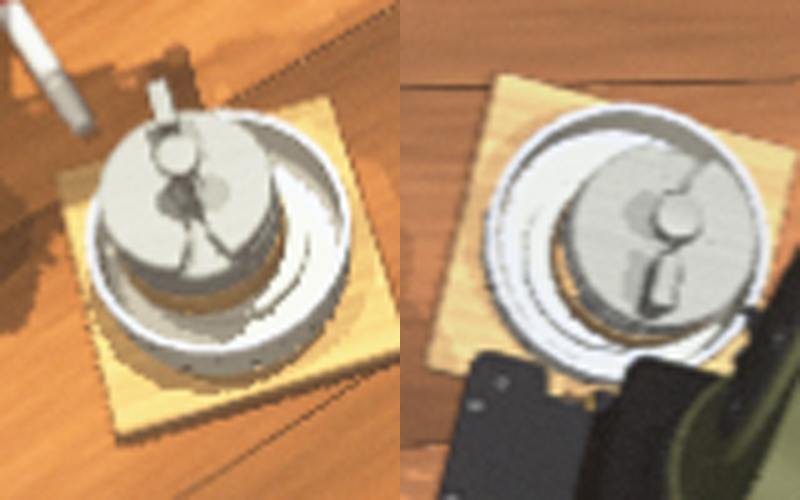

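The picture shows the weight flat and concentric on the stack, its fin at the -x side and its slot square to the board towards +x. The gripper is clear, so I hand in.

```bash
python3 -c "
from cell import env
print(env.sign_off())"
```

```text
the job is handed in; nothing more can be done
None
```

The loose weight lies flat on the two weights below, its slot turned to the wide gap, the gripper open and clear, and the job is handed in after about 30 s of robot time.

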